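# Refit the slotted lid of the fume-filter pot and tighten its wing nut

## Robot

A 7-joint arm with a two-finger parallel gripper is mounted at the origin on a cart in front of the work surface, level with it; the furniture and walls round the work are solid. World frame = base frame: x ahead of the robot, y to its left, z up, the work surface at z = 0. Lengths are in m, angles in rad, forces in N, time in s.
With the tool pointing down it reaches from about 0.425 to 0.875 m from the base axis. Payload 4.7 kg.
Tool frame: the origin (TCP) lies midway between the tips of the shut fingers; the grasp point (between the pads) lies 19 mm behind it (ctrl.grip_point_offset is the distance from the TCP to the grasp point, in m); z points along the fingers, y is the line along which they close (so a half turn about z gives the same grasp; the last joint's range is limited). The gripper opens to 87 mm and grips with 3 to 60 N. Pads are 19 mm wide; open, the fingers measure 117 mm over their backs; the gripper's body (75 mm by 190 mm) begins 51 mm behind the grasp point.
Start: joints at [-1.214, 0.321, -0.07, 1.45, 0.023, 1.371, -0.057], TCP at [0.219, 0.612, 0.223] pointing down, gripper open.
Joint ranges: [-2.86, 2.86], [-0.3, 2.09], [-1.38, 1.24], [0.06, 2.45], [-1.56, 4.7], [0.09, 2.05], [-2.69, 2.69]. Speed limits (rad/s): [2.57, 2.57, 3.14, 3.14, 3.14, 3.14, 3.14].

## Interface

Orientations are given as a rotation vector (axis times angle).
In Python, from bench import ctrl gives the robot as it stands. The module is installed in compiled form; this text tells all that it offers.
- The arm moves only by the shell command python3 -m handwheel 'ROWS' [OPENING] [FORCE]. ROWS is JSON, a list of rows, each an object of numbers: "x", "y", "z": the shift along the tool's x, y, z in m; "wx", "wy", "wz": the turn, a rotation vector about the tool's x, y, z in degrees. A call has 1 to 10 rows; each row is the pose to reach, as a shift and turn from the pose commanded when the call began, along the tool's axes at that moment; what a row does not reach only later rows make up. A row lasts 1/12 s, in which the tool goes at most 41.7 mm and 7.16 degrees, less where a joint would pass 70% of its speed; a pose out of reach is approached as far as the arm can. A call with a gripper value outside its range is refused whole. OPENING is the finger opening in m, from 0 to 0.087, set as the call begins (- or left out, the last holds). The fingers move at their own pace and stop on an object; FORCE is the grip in N (left out, the last holds). Time passes only in rows, so rows that repeat a pose let the fingers close. It gives the time, the measured TCP pose, the force, the opening and the grip force at its end, in the units of the state.
- ctrl.get_state(): the state, without advancing time (a new reading comes with each control period).
- ctrl.get_image(name): name is "scene" or "top" or "wrist"; returns a dict with "image" (384x512x3 uint8, red, green, blue), "K" (3x3 intrinsics, pixels), "world_to_cam" (4x4, takes a point from world to camera coordinates); the wrist camera has in their place "hand_eye" (4x4, takes a point from camera to tool coordinates, whose origin is the TCP and whose axes are the flange's). Camera axes: x right, y down, z forward; pixel columns grow to the right and rows downward; lengths in m; the calibration is good to about 2 mm. The wrist camera is an equidistant fisheye: a pixel r from the principal point sees the ray r / f radians off the axis. A picture is of the moment at which its call begins: read the wrist's pose just before it. There is no depth.
- ctrl.close_job(): hands the job in; it is judged then, once.
The state is a dict: "time": time; "joint_positions": joint angles; "qd": joint speeds; "joint_torque": joint torques, N m; "position": TCP position; "tool_rot": TCP orientation; "ft_force": force on the tool from outside, world axes, zero at the start; "torque": the same for the moment, N m; "grip_width": opening from 0.0 (shut) to 1.0 (fully open); "grip_force": force on a finger pad.
Only numpy, scipy, OpenCV 4.12 (cv2) and the standard library are available. Lean on these libraries where they do the work, as an engineer would, in place of code of your own. Each camera call takes 0.05 s, during which the arm holds its last target. There are 200 camera calls.

## Task

Put the lid back on the round filter pot: slide its slot round the centre stud, under the raised wing nut, and let it settle flat inside the pot's rim. Then spin the wing nut down (clockwise from above) until its foot sits snug on the lid. Leave the screwdriver, the tape and the pliers where they are.

Things in the scene. Friction and masses are not known exactly. Their poses are not given: they have to be found in the camera images.
- filter_pot: Fixed grey round pot, 160 mm in diameter, open at the top, with a short black outlet stub (46 mm wide, reaching 102 mm from the centre) on its side along its own +x. Origin: centre of its underside, on the bench. 50 mm above it is a flat annular ledge for the lid (62 to 76 mm from the centre); round the ledge stands a 3 mm high, 4 mm wide rim (inner radius 76 mm, top 53 mm above the bench). A vertical 12 mm steel stud stands in the centre.
- stud_seat (a point): Point on the stud's axis at the height of the ledge (50 mm above the bench); where the centre of the lid's underside must come to lie. z up; turns with the pot.
- lid: Loose round aluminium lid, 144 mm across, 4 mm thick, 0.22 kg, lying handle up on the wooden stand (underside 22 mm above the bench). Origin: centre of its underside, z up. A 22 mm wide slot runs along its +x from the centre out through the edge; its closed end is round about the origin, its mouth flares to 40 mm. Seated it has 4 mm play all round in the rim; any turn about the stud is fine.
- wood_stand: Fixed round plywood block, 136 mm in diameter, 22 mm high, on which the lid lies at the start. Origin: centre of its underside.
- lid_handle (a point): Centre of the top of the lid's handle, 56 mm from the lid's centre along the lid's -x and 28 mm above the lid's underside. The handle is an upright black plastic bar, flat sided, 28 mm long (along the lid's x, radially), 12 mm wide (along y), 24 mm high above the plate. Axes as the lid's.
- wing_nut (a joint): Turn of the wing nut on the stud, rad, growing clockwise seen from above, 0 at the top of its thread; it starts between 0 and 0.5. The thread is very fast: the nut and its foot go down 4 mm per rad (25 mm a turn). At 0 the foot's underside is 70 mm above the bench, 20 mm above the ledge; it meets a seated lid at 4.0 rad, and the thread ends in a hard stop at 4.65 rad. It needs about 0.06 N m to turn, stays where it is left, and needs several grasps.
- nut_top (a point): Centre of the top of the steel wing nut, on the stud's axis, 52 mm above the underside of the nut's foot. Its x axis runs along the wings and turns with the nut (clockwise turning makes its yaw fall). The wings form one flat upright web 60 mm across (along x), 10 mm thick (along y), with rounded ends, reaching 26 mm down from this point; below them is a hub 20 to 28 mm in diameter.
- nut_foot: Round pressure foot, 38 mm in diameter, that hangs under the wing nut and does not turn. Origin: centre of its underside, on the stud's axis. It is sprung: it gives 3 mm against 3 N per mm, so the nut goes on turning about 0.65 rad from the first touch on the lid to its stop, where the foot presses with about 8 N; it counts as snug from 2 N, about 0.2 rad after the first touch.
- driver_yellow: Bystander: screwdriver with a yellow handle, 166 mm long, 26 mm high, lying on the bench between pot and lid, along x. Origin: centre of its underside.
- tape_roll: Bystander: roll of black tape, 62 mm in diameter, 18 mm high, on the bench near the robot. Origin: centre of its underside.
- pliers_nose: Bystander: long-nosed pliers with red handles, 152 mm long, 12 mm high, lying on the far part of the bench. Origin: centre of its underside.
Mind the look-alikes: they are no part of the job. What is shaped like the lid but orange or red is not meant.

How it is judged:
By the outcome, as a careful person would: the job done as asked, in the order asked, and still so for the second after the job is handed in, with the robot touching nothing.
It also fails if it takes over 72 s, if anything falls off the work surface, if the arm or the gripper's body presses on something with over 40 N, if the wrist force passes 120 N, or if a joint passes its speed limit or range.

## Working session

There is one attempt and no reset: what is moved stays moved. The work goes in short steps, Python scripts to look and compute and a shell command to move; the robot and the scene stay as the last step left them, time stands still between calls to the robot, and variables do not carry over. Pictures are saved under pics/ and viewed, at most 10 in all, crops included, and the job is handed in when it is done.

```bash
mkdir -p pics
python3 - <<'E'
from bench import ctrl
import cv2,numpy as np
s=ctrl.get_state();print({k:np.round(v,3).tolist() for k,v in s.items()})
for n in ("scene","top"):
    d=ctrl.get_image(n);cv2.imwrite(f"pics/{n}0.png",d["image"][:,:,::-1]);np.savez(f"{n}0.npz",**d);print(n,d["K"].round(1).tolist(),d["world_to_cam"].round(3).tolist())
E
```

```text
{'time': 0.0, 'joint_positions': [-1.214, 0.322, -0.07, 1.452, 0.023, 1.371, -0.057], 'qd': [-0.001, -0.0, -0.001, 0.0, -0.0, -0.001, -0.002], 'joint_torque': [-0.0, -49.128, -0.404, -31.253, -0.064, 0.044, 0.0], 'position': [0.218, 0.612, 0.221], 'tool_rot': [-0.536, -3.095, 0.003], 'ft_force': [0.368, -0.327, -0.942], 'torque': [-0.012, -0.031, 0.019], 'grip_force': 0.0, 'grip_width': 1.001}
scene [[404.0, 0.0, 254.5], [0.0, 404.0, 186.4], [0.0, 0.0, 1.0]] [[0.916, -0.401, -0.002, -0.529], [-0.21, -0.477, -0.853, 0.19], [0.341, 0.782, -0.522, 0.869], [0.0, 0.0, 0.0, 1.0]]
top [[362.9, 0.0, 252.1], [0.0, 362.9, 196.9], [0.0, 0.0, 1.0]] [[0.007, -1.0, 0.014, -0.034], [-0.998, -0.008, -0.067, 0.583], [0.067, -0.013, -0.998, 1.065], [0.0, 0.0, 0.0, 1.0]]
```

View pics/scene0.png

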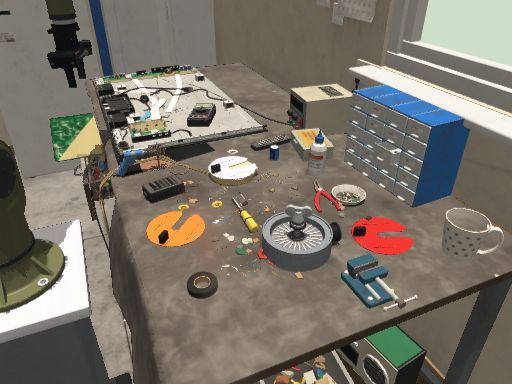

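View pics/top0.png

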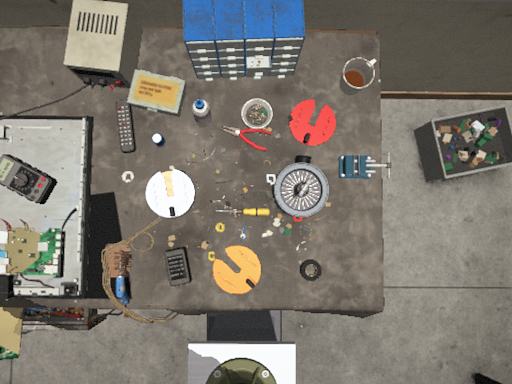

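The scene view shows the lid as a white disc at (232,168) and the pot at (298,240). In the top view the lid is at (170,193), its slot pointing up the picture (+x) and its handle near (172,210). The pot is at (302,190), and orange and red decoys lie nearby.

```bash
cat > h.py <<'E'
import numpy as np,cv2
from scipy.spatial.transform import Rotation as R
def ray(d,px,z):
    K,T=d["K"],d["world_to_cam"];Rm,t=T[:3,:3],T[:3,3];c=-Rm.T@t
    v=Rm.T@np.linalg.inv(K)@[px[0],px[1],1];return c+v*(z-c[2])/v[2]
def proj(d,p):
    q=d["world_to_cam"]@np.append(p,1);q=d["K"]@q[:3];return q[:2]/q[2]
def wray(d,s,px,z):
    K=d["K"];u=np.array([(px[0]-K[0,2]),(px[1]-K[1,2])]);r=np.hypot(*u);th=r/K[0,0]
    v=np.append(np.sin(th)*u/max(r,1e-9),np.cos(th));H=d["hand_eye"]
    Rt=R.from_rotvec(s["tool_rot"]).as_matrix();c=Rt@H[:3,3]+s["position"];v=Rt@H[:3,:3]@v
    return c+v*(z-c[2])/v[2]
E
python3 - <<'E'
from h import *
d=np.load("top0.npz");im=d["image"]
g=cv2.cvtColor(im,cv2.COLOR_RGB2HSV)
m=((g[...,1]<40)&(g[...,2]>200)).astype(np.uint8);m[:, :135]=0;m[:,205:]=0;m[:160]=0;m[225:]=0
m=cv2.morphologyEx(m,cv2.MORPH_OPEN,np.ones((3,3)))
c=max(cv2.findContours(m,0,cv2.CHAIN_APPROX_NONE)[0],key=cv2.contourArea)
e,r=cv2.minEnclosingCircle(c);print("lid",e,r,ray(d,e,.026),proj(d,[0.5,0.2,.026]))
a=ray(d,(e[0]+r,e[1]),.026)-ray(d,(e[0]-r,e[1]),.026);print(np.hypot(*a[:2]))
v=g[...,2];hm=(v<60).astype(np.uint8);sub=hm[200:222,160:185];ys,xs=np.nonzero(sub);print("handle px",xs.mean()+160,ys.mean()+200,len(xs),ray(d,(xs.mean()+160,ys.mean()+200),.04))
# pot: outer circle
p=np.concatenate([im[155:225,265:340],im[165:225,135:210]],1)
cv2.imwrite("pics/crop0.png",cv2.resize(p[:,:,::-1],None,fx=5,fy=5,interpolation=cv2.INTER_CUBIC)) if 0 else None
p=im[145:230,130:340];cv2.imwrite("pics/crop0.png",cv2.resize(p[:,:,::-1],None,fx=3.8,fy=3.8,interpolation=cv2.INTER_CUBIC))
E
```

```text
lid (169.13397216796875, 191.464111328125) 25.624990463256836 [0.59694676 0.21713613 0.026     ] [174.21633802 224.27417556]
0.15157710201795258
handle px 171.83333333333334 211.5 18 [0.5372441  0.20494558 0.04      ]Traceback (most recent call last):
  File "<stdin>", line 11, in <module>
ValueError: all the input array dimensions except for the concatenation axis must match exactly, but along dimension 0, the array at index 0 has size 70 and the array at index 1 has size 60
```

Run:
```python
from h import *
d=np.load("top0.npz");im=d["image"]
p=im[145:230,130:340];cv2.imwrite("pics/crop0.png",cv2.resize(p[:,:,::-1],None,fx=3.8,fy=3.8,interpolation=cv2.INTER_CUBIC))
```

```text
(no output)
```

View pics/crop0.png

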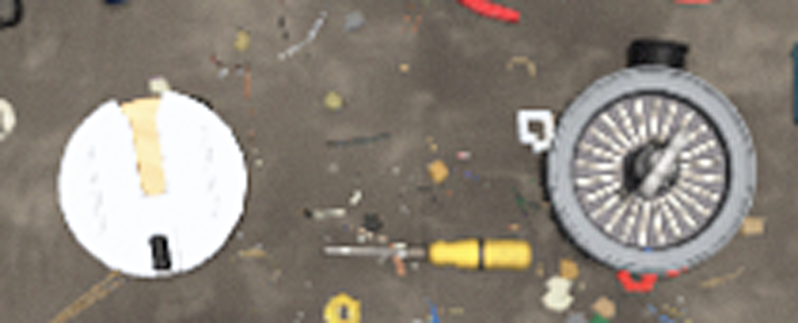

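The crop shows the lid disc centred near (152,183), with the slot running up and slightly left and the handle at (160,252). The pot is centred near (652,167), and its wing runs from (640,193) to (690,125). I'm moving above the handle.

```bash
python3 -m handwheel '[{"x":-0.21,"y":-0.13,"z":0.0,"wz":-14},{"x":-0.21,"y":-0.13,"z":0.0,"wz":-14},{"x":-0.21,"y":-0.13,"z":0.0,"wz":-14},{"x":-0.43,"y":-0.27,"z":0.04,"wz":-28},{"x":-0.43,"y":-0.27,"z":0.04,"wz":-28},{"x":-0.43,"y":-0.27,"z":0.04,"wz":-28},{"x":-0.43,"y":-0.27,"z":0.04,"wz":-28},{"x":-0.43,"y":-0.27,"z":0.04,"wz":-28},{"x":-0.43,"y":-0.27,"z":0.04,"wz":-28},{"x":-0.43,"y":-0.27,"z":0.04,"wz":-28}]' 0.06 20
python3 - <<'E'
from h import *
from bench import ctrl
s=ctrl.get_state();print(s["position"],R.from_rotvec(s["tool_rot"]).as_matrix().round(3).tolist(),np.round(s["joint_positions"],2))
E
```

```text
[0.21838772 0.6117054  0.22159606] [[-0.942, 0.336, -0.0], [0.336, 0.942, -0.002], [-0.0, -0.002, -1.0]] [-1.21  0.32 -0.07  1.45  0.02  1.37 -0.06]invalid input at $[0]: expected keys x, y, z, wx, wy, wz
```

```bash
python3 -m handwheel '[{"x":-0.43,"y":-0.27,"z":0.04,"wx":0,"wy":0,"wz":-28},{"x":-0.43,"y":-0.27,"z":0.04,"wx":0,"wy":0,"wz":-28},{"x":-0.43,"y":-0.27,"z":0.04,"wx":0,"wy":0,"wz":-28},{"x":-0.43,"y":-0.27,"z":0.04,"wx":0,"wy":0,"wz":-28},{"x":-0.43,"y":-0.27,"z":0.04,"wx":0,"wy":0,"wz":-28},{"x":-0.43,"y":-0.27,"z":0.04,"wx":0,"wy":0,"wz":-28},{"x":-0.43,"y":-0.27,"z":0.04,"wx":0,"wy":0,"wz":-28},{"x":-0.43,"y":-0.27,"z":0.04,"wx":0,"wy":0,"wz":-28},{"x":-0.43,"y":-0.27,"z":0.04,"wx":0,"wy":0,"wz":-28},{"x":-0.43,"y":-0.27,"z":0.04,"wx":0,"wy":0,"wz":-28}]' 0.06 20
python3 - <<'E'
from h import *
from bench import ctrl
s=ctrl.get_state();print(s["position"],R.from_rotvec(s["tool_rot"]).as_matrix().round(3).tolist(),np.round(s["joint_positions"],2))
Rm=R.from_rotvec(s["tool_rot"]).as_matrix();print(Rm.T@(np.array([.539,.207,.15])-s["position"]))
E
```

```text
time: 0.93
position: [0.4745, 0.2863, 0.1898]
tool_rot: [0.229, -3.133, -0.0]
ft_force: [0.6, 0.4, -0.7]
grip_width: 0.688
grip_force: 0.0
[0.4744889  0.2862542  0.18976006] [[-0.989, -0.145, -0.0], [-0.145, 0.989, -0.0], [0.0, 0.0, -1.0]] [-0.72  0.14  0.14  1.74 -0.02  1.26  1.14]
[-0.05230701 -0.08779474  0.03974712]
```

```bash
python3 -m handwheel '[{"x":-0.052,"y":-0.088,"z":0.03,"wx":0,"wy":0,"wz":0},{"x":-0.052,"y":-0.088,"z":0.03,"wx":0,"wy":0,"wz":0},{"x":-0.052,"y":-0.088,"z":0.03,"wx":0,"wy":0,"wz":0},{"x":-0.052,"y":-0.088,"z":0.03,"wx":0,"wy":0,"wz":0},{"x":-0.052,"y":-0.088,"z":0.03,"wx":0,"wy":0,"wz":0},{"x":-0.052,"y":-0.088,"z":0.03,"wx":0,"wy":0,"wz":0}]'
python3 - <<'E'
from h import *
from bench import ctrl
import pickle
s=ctrl.get_state();d=ctrl.get_image("wrist");pickle.dump((s,d),open("w1.pkl","wb"))
print(s["position"],s["tool_rot"],s["qd"].round(3) if hasattr(s["qd"],"round") else s["qd"],d["K"].tolist(),d["hand_eye"].round(3).tolist())
cv2.imwrite("pics/w1.png",d["image"][:,:,::-1])
E
```

```text
time: 1.43
position: [0.5373, 0.2098, 0.1599]
tool_rot: [0.23, -3.132, -0.001]
ft_force: [0.4, 0.6, -0.4]
grip_width: 0.685
grip_force: 0.0
[0.53732688 0.2098053  0.15985264] [ 2.30451619e-01 -3.13221470e+00 -1.15050968e-03] [-0.018 -0.009 -0.019 -0.004  0.001 -0.     0.001] [[297.3186396354542, 0.0, 255.53179049809512], [0.0, 297.3186396354542, 191.82876935428447], [0.0, 0.0, 1.0]] [[0.0, -0.968, -0.252, 0.068], [1.0, 0.001, -0.001, 0.0], [0.001, -0.252, 0.968, -0.162], [0.0, 0.0, 0.0, 1.0]]
```

View pics/w1.png

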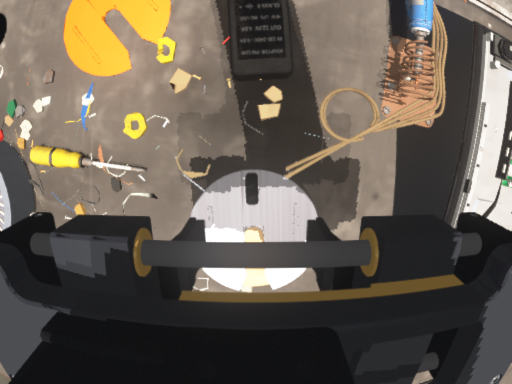

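The wrist view shows the handle as a dark bar centred at (251,187) on the grey-lit lid. The slot is partly hidden behind the fingers at (255,235).

Run:
```python
from h import *
import pickle
s,d=pickle.load(open("w1.pkl","rb"));im=d["image"]
v=im.max(2);m=(v<70).astype(np.uint8);m[:165]=0;m[212:]=0;m[:,:235]=0;m[:,272:]=0
n,l,st,ce=cv2.connectedComponentsWithStats(m);i=1+np.argmax(st[1:,4]);c=(l==i).astype(np.uint8)
(cx,cy),wh,a=r=cv2.minAreaRect(cv2.findNonZero(c));print(r,st[i])
b=cv2.boxPoints(r)
for z in(.026,.05): print(z,[wray(d,s,p,z)[:2].round(4).tolist() for p in b],wray(d,s,(cx,cy),z))
# lid rim circle points, bright part
g=cv2.cvtColor(im,cv2.COLOR_RGB2GRAY)
P=np.array([wray(d,s,p,.026)[:2] for p in [(251,170),(189,215),(319,215),(215,180),(288,182)]])
A=np.c_[2*P,np.ones(5)];x=np.linalg.lstsq(A,(P**2).sum(1),rcond=None)[0];print("lid c",x[:2],np.sqrt(x[2]+x[0]**2+x[1]**2),P.round(3).tolist())
```

```text
((251.5, 187.5), (29.0, 11.0), 90.0) [246 173  12  30 300]
0.026 [[0.5277, 0.1986], [0.5261, 0.2096], [0.5563, 0.2141], [0.558, 0.2028]] [0.54183494 0.20623912 0.026     ]
0.05 [[0.523, 0.1987], [0.5215, 0.2088], [0.5493, 0.213], [0.5508, 0.2026]] [0.53599302 0.20572473 0.05      ]
lid c [0.59764181 0.21602816] 0.07420843584104744 [[0.524, 0.203], [0.582, 0.144], [0.561, 0.282], [0.539, 0.168], [0.531, 0.242]]
```

```bash
python3 -m handwheel '[{"x":-0.002,"y":-0.004,"z":0.04,"wx":0,"wy":0,"wz":-1},{"x":-0.002,"y":-0.004,"z":0.08,"wx":0,"wy":0,"wz":-1},{"x":-0.002,"y":-0.004,"z":0.11,"wx":0,"wy":0,"wz":-1},{"x":-0.002,"y":-0.004,"z":0.122,"wx":0,"wy":0,"wz":-1},{"x":-0.002,"y":-0.004,"z":0.128,"wx":0,"wy":0,"wz":-1},{"x":-0.002,"y":-0.004,"z":0.131,"wx":0,"wy":0,"wz":-1},{"x":-0.002,"y":-0.004,"z":0.131,"wx":0,"wy":0,"wz":-1}]'
python3 -m handwheel '[{"x":0,"y":0,"z":0,"wx":0,"wy":0,"wz":0},{"x":0,"y":0,"z":0,"wx":0,"wy":0,"wz":0},{"x":0,"y":0,"z":0,"wx":0,"wy":0,"wz":0},{"x":0,"y":0,"z":0,"wx":0,"wy":0,"wz":0},{"x":0,"y":0,"z":0,"wx":0,"wy":0,"wz":0},{"x":0,"y":0,"z":0,"wx":0,"wy":0,"wz":0}]' 0 55
```

```text
time: 2.07
position: [0.5414, 0.2062, 0.0303]
tool_rot: [-0.258, 3.129, 0.002]
ft_force: [-0.3, -0.2, 0.3]
grip_width: 0.692
grip_force: 0.0
time: 2.57
position: [0.5408, 0.2051, 0.0294]
tool_rot: [-0.256, 3.131, 0.0]
ft_force: [0.2, -1.0, -0.1]
grip_width: 0.318
grip_force: 0.0
```

```bash
python3 -m handwheel '[{"x":0,"y":0,"z":0,"wx":0,"wy":0,"wz":0},{"x":0,"y":0,"z":0,"wx":0,"wy":0,"wz":0},{"x":0,"y":0,"z":0,"wx":0,"wy":0,"wz":0},{"x":0,"y":0,"z":0,"wx":0,"wy":0,"wz":0},{"x":0,"y":0,"z":0,"wx":0,"wy":0,"wz":0}]' 0 55
python3 - <<'E'
from h import *
d=np.load("top0.npz");im=d["image"]
g=cv2.GaussianBlur(cv2.cvtColor(im,cv2.COLOR_RGB2GRAY),(3,3),0)
# pot radial edge: grey rim brightness vs bench, sample along rays of world circles
c=np.array(ray(d,(130+652/3.8,145+167/3.8),.053)[:2]);print("c0",c)
for it in range(3):
    P=[]
    for a in np.radians(np.arange(0,360,5)):
        rr=np.arange(.070,.090,.0005);px=np.array([proj(d,[c[0]+r*np.cos(a),c[1]+r*np.sin(a),.053]) for r in rr],np.float32)
        v=cv2.remap(g,px[None,:,0],px[None,:,1],cv2.INTER_LINEAR)[0].astype(float)
        dv=v[6:]-v[:-6];k=dv.argmin()
        if dv[k]<-25: P.append([c[0]+rr[k+3]*np.cos(a),c[1]+rr[k+3]*np.sin(a)])
    P=np.array(P);
    for _ in range(3):
        A=np.c_[2*P,np.ones(len(P))];x=np.linalg.lstsq(A,(P**2).sum(1),rcond=None)[0];r=np.sqrt(x[2]+x[0]**2+x[1]**2);e=abs(np.hypot(*(P-x[:2]).T)-r);P=P[e<max(.002,1.5*np.median(e))]
    c=x[:2];print(c,r,len(P))
print("nut ends",ray(d,(130+638/3.8,145+193/3.8),.12),ray(d,(130+690/3.8,145+125/3.8),.12))
E
```

```text
time: 2.98
position: [0.5405, 0.2052, 0.0291]
tool_rot: [0.256, -3.131, -0.0]
ft_force: [-0.2, 0.5, 0.3]
grip_width: 0.133
grip_force: 54.9
c0 [ 0.60534087 -0.17252615]
[ 0.60497042 -0.17156726] 0.07951668550312076 37
[ 0.60521545 -0.17147391] 0.07973593429378384 34
[ 0.60509057 -0.17141648] 0.07974691805784019 34
nut ends [ 0.58050645 -0.15237467  0.12      ] [ 0.6297815  -0.18985548  0.12      ]
```

```bash
python3 -m handwheel '[{"x":0,"y":0,"z":-0.008,"wx":0,"wy":0,"wz":0},{"x":0,"y":0,"z":-0.03,"wx":0,"wy":0,"wz":0},{"x":0,"y":0,"z":-0.055,"wx":0,"wy":0,"wz":0},{"x":0,"y":0,"z":-0.08,"wx":0,"wy":0,"wz":0},{"x":0,"y":0,"z":-0.09,"wx":0,"wy":0,"wz":0}]'
python3 -m handwheel '[{"x":0.005,"y":-0.012,"z":0,"wx":0,"wy":0,"wz":0},{"x":0.015,"y":-0.038,"z":0,"wx":0,"wy":0,"wz":0},{"x":0.03,"y":-0.075,"z":0,"wx":0,"wy":0,"wz":0},{"x":0.045,"y":-0.112,"z":0,"wx":0,"wy":0,"wz":0},{"x":0.06,"y":-0.149,"z":0,"wx":0,"wy":0,"wz":0},{"x":0.075,"y":-0.186,"z":0,"wx":0,"wy":0,"wz":0},{"x":0.09,"y":-0.223,"z":0,"wx":0,"wy":0,"wz":0},{"x":0.105,"y":-0.26,"z":0,"wx":0,"wy":0,"wz":0},{"x":0.12,"y":-0.297,"z":0,"wx":0,"wy":0,"wz":0},{"x":0.135,"y":-0.334,"z":0,"wx":0,"wy":0,"wz":0}]'
python3 -m handwheel '[{"x":0.012,"y":-0.032,"z":0,"wx":0,"wy":0,"wz":0},{"x":0.018,"y":-0.046,"z":0.005,"wx":0,"wy":0,"wz":0},{"x":0.018,"y":-0.047,"z":0.02,"wx":0,"wy":0,"wz":0},{"x":0.018,"y":-0.047,"z":0.03,"wx":0,"wy":0,"wz":0},{"x":0.018,"y":-0.047,"z":0.03,"wx":0,"wy":0,"wz":0},{"x":0.018,"y":-0.047,"z":0.03,"wx":0,"wy":0,"wz":0}]'
python3 - <<'E'
from h import *
from bench import ctrl
import pickle
s=ctrl.get_state();out=[]
for n in ("scene","top"):
    d=ctrl.get_image(n);np.savez(n+"2.npz",**d);out.append(d["image"])
p=cv2.resize(out[0][190:300,170:350],(800,489),interpolation=cv2.INTER_CUBIC) 
q=cv2.resize(out[1][140:290,230:370],(373,400),interpolation=cv2.INTER_CUBIC)
p=cv2.resize(p,(427,261));p=cv2.copyMakeBorder(p,0,139,0,0,0)
cv2.imwrite("pics/2.png",np.hstack([p,q])[:,:,::-1]);print(s["position"],s["tool_rot"],s["grip_width"])
E
```

```text
time: 3.4
position: [0.5422, 0.2054, 0.1227]
tool_rot: [-0.256, 3.127, 0.002]
ft_force: [0.6, 0.4, -1.6]
grip_width: 0.133
grip_force: 54.9
time: 4.23
position: [0.4581, -0.1478, 0.1172]
tool_rot: [0.256, -3.127, -0.004]
ft_force: [-4.7, 7.9, 1.3]
grip_width: 0.141
grip_force: 56.0
time: 4.73
position: [0.4501, -0.1948, 0.0875]
tool_rot: [0.257, -3.127, -0.002]
ft_force: [0.1, -0.1, -2.9]
grip_width: 0.131
grip_force: 54.9
[ 0.45006163 -0.19481841  0.08752839] [ 2.57325501e-01 -3.12749679e+00 -1.93264276e-03] 0.13103069143147816
```

View pics/2.png

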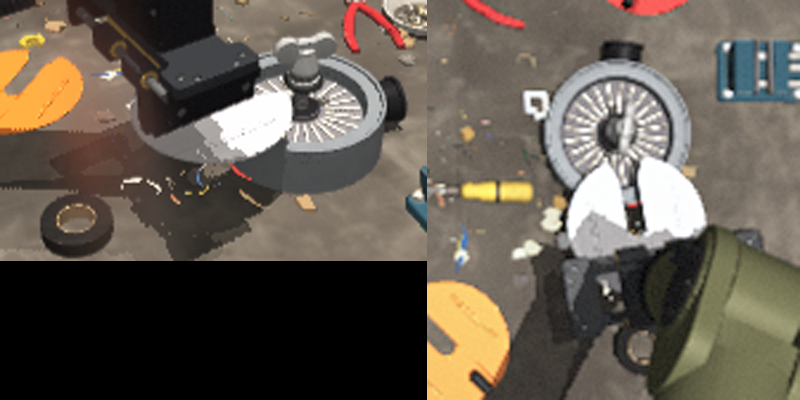

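The left half (scene view) shows the lid held, with its right edge at (291,95) beside the pot. The right half (top view) shows the slot at (632,195) facing the stud at (625,125). Next I check for sag and offset.

Run:
```python
from h import *
tcp=np.array([.4501,-.195,.0875]);psi=2*np.arctan(.2567/3.1275);print(np.degrees(psi))
u=np.array([np.cos(psi),np.sin(psi),0]);w=np.array([-u[1],u[0],0])
for n in("top","scene"):
    d=np.load(n+"2.npz");im=d["image"];g=cv2.cvtColor(im,cv2.COLOR_RGB2HSV)
    m=((g[...,1]<45)&(g[...,2]>195)).astype(np.uint8)
    x0,y0,x1,y1=(275,190,340,238) if n=="top" else (240,222,300,262)
    k=np.zeros_like(m);k[y0:y1,x0:x1]=m[y0:y1,x0:x1]
    k=cv2.morphologyEx(k,cv2.MORPH_OPEN,np.ones((3,3)))
    nn,l,st,ce=cv2.connectedComponentsWithStats(k);print(n,st[1:][st[1:,4]>40].tolist())
    for sag in(0,3):
        t=np.radians(sag);f=lambda a,b,h:tcp+u*(a*np.cos(t)-h*np.sin(t)*0)+w*b+np.array([0,0,h-a*np.sin(t)-.003])
        for a in (28,-28,60,-60,90,-90):
            r=np.radians(a);p=f(.0565+.072*np.cos(r),.072*np.sin(r),0)
            print(sag,a,proj(d,p).round(1),end=" ")
        print()
    # measured contour as circle in plane z=.0845
    ys,xs=np.nonzero(k);
    if n=="top":
        Q=np.array([ray(d,(x,y),.0845)[:2] for x,y in zip(xs,ys)])-tcp[:2]
        a=Q@u[:2];b=Q@w[:2];print("fwd max",a.max(),"lat",b.min(),b.max())
        s=a>.075; print("slot edges", [ (round(A,3),round(b[(abs(a-A)<.003)&(b<0)].max(),4),round(b[(abs(a-A)<.003)&(b>0)].min(),4)) for A in (.07,.08,.09,.1,.11)])
```

```text
9.38444847830088
top [[309, 198, 25, 31, 548], [283, 202, 22, 27, 354]]
0 28 [292.5 202.8] 0 -28 [316.1 199.1] 0 60 [284.1 214.1] 0 -60 [327.7 207.2] 0 90 [282.7 227.4] 0 -90 [333.3 219.3] 
3 28 [292.2 203. ] 3 -28 [315.7 199.3] 3 60 [283.9 214.2] 3 -60 [327.4 207.3] 3 90 [282.6 227.4] 3 -90 [333.  219.4] 
fwd max 0.15142251933055376 lat -0.07187142380524623 0.09237470620157975
slot edges [(0.07, np.float64(-0.0102), np.float64(0.012)), (0.08, np.float64(-0.0093), np.float64(0.0102)), (0.09, np.float64(-0.0112), np.float64(0.0092)), (0.1, np.float64(-0.0098), np.float64(0.0102)), (0.11, np.float64(-0.0117), np.float64(0.0139))]
scene [[260, 228, 33, 28, 620]]
0 28 [273.8 216.3] 0 -28 [292.2 231.9] 0 60 [256.5 214. ] 0 -60 [290.  243.7] 0 90 [240.7 217. ] 0 -90 [278.5 252.7] 
3 28 [273.7 218.6] 3 -28 [292.  234.2] 3 60 [256.5 215.8] 3 -60 [289.9 245.5] 3 90 [240.7 218.1] 3 -90 [278.4 253.8]
```

Run:
```python
from h import *
tcp=np.array([.4501,-.195,.0875]);psi=np.radians(9.38)
u=np.array([np.cos(psi),np.sin(psi),0]);w=np.array([-u[1],u[0],0])
d=np.load("scene2.npz");g=cv2.cvtColor(d["image"],cv2.COLOR_RGB2GRAY).astype(int)
for x in (274,280,286): print(x,g[240:262,x].tolist())
for sag in(0,3):
    P=np.array([proj(d,tcp+u*(.0565+.072*np.cos(r))+w*.072*np.sin(r)+[0,0,-.003-np.tan(np.radians(sag))*(.0565+.072*np.cos(r))]) for r in np.radians(np.arange(-110,-30))])
    print(sag,[(x,round(float(np.interp(x,np.sort(P[:,0]),P[P[:,0].argsort(),1])),1)) for x in(274,280,286)])
```

```text
274 [254, 254, 254, 254, 254, 254, 254, 254, 254, 254, 254, 255, 254, 254, 254, 243, 133, 66, 67, 66, 67, 67]
280 [254, 254, 255, 254, 254, 254, 254, 254, 255, 254, 254, 254, 254, 235, 93, 67, 67, 67, 67, 68, 68, 66]
286 [254, 254, 254, 254, 254, 254, 254, 254, 254, 248, 101, 65, 66, 67, 68, 68, 68, 68, 69, 69, 69, 69]
0 [(274, 254.4), (280, 252.0), (286, 248.1)]
3 [(274, 255.3), (280, 253.1), (286, 249.6)]
```

```bash
python3 -m handwheel '[{"x":0,"y":-0.0015,"z":0.012,"wx":0,"wy":0,"wz":0},{"x":0,"y":-0.0015,"z":0.022,"wx":0,"wy":0,"wz":0},{"x":0,"y":-0.0015,"z":0.022,"wx":0,"wy":0,"wz":0},{"x":-0.015,"y":-0.0015,"z":0.022,"wx":0,"wy":0,"wz":0},{"x":-0.03,"y":-0.0015,"z":0.022,"wx":0,"wy":0,"wz":0},{"x":-0.045,"y":-0.0015,"z":0.022,"wx":0,"wy":0,"wz":0},{"x":-0.055,"y":-0.0015,"z":0.022,"wx":0,"wy":0,"wz":0}]'
python3 -m handwheel '[{"x":-0.012,"y":0,"z":0,"wx":0,"wy":0,"wz":0},{"x":-0.024,"y":0,"z":0,"wx":0,"wy":0,"wz":0},{"x":-0.034,"y":0,"z":0,"wx":0,"wy":0,"wz":0},{"x":-0.041,"y":0,"z":0,"wx":0,"wy":0,"wz":0},{"x":-0.045,"y":0,"z":0,"wx":0,"wy":0,"wz":0},{"x":-0.045,"y":0,"z":0,"wx":0,"wy":0,"wz":0}]'
python3 - <<'E'
from h import *
from bench import ctrl
s=ctrl.get_state();out=[]
for n in ("scene","top"):
    d=ctrl.get_image(n);np.savez(n+"3.npz",**d);out.append(d["image"])
p=cv2.resize(out[0][190:280,240:350],(489,400),interpolation=cv2.INTER_CUBIC) 
q=cv2.resize(out[1][140:250,260:345],(309,400),interpolation=cv2.INTER_CUBIC)
cv2.imwrite("pics/3.png",np.hstack([p,q])[:,:,::-1]);print(s["position"],s["tool_rot"],s["grip_width"],s["torque"])
E
```

```text
time: 5.42
position: [0.5079, -0.1875, 0.0675]
tool_rot: [-0.258, 3.13, -0.0]
ft_force: [-0.3, 0.4, -2.0]
grip_width: 0.134
grip_force: 54.9
time: 5.92
position: [0.5511, -0.1807, 0.067]
tool_rot: [-0.258, 3.131, -0.0]
ft_force: [-0.7, -0.2, -2.1]
grip_width: 0.133
grip_force: 54.9
[ 0.55114431 -0.18067948  0.06702619] [-2.57515076e-01  3.13096265e+00 -2.24944817e-04] 0.1332822250205533 [ 0.05733866  0.11581647 -0.02062632]
```

View pics/3.png

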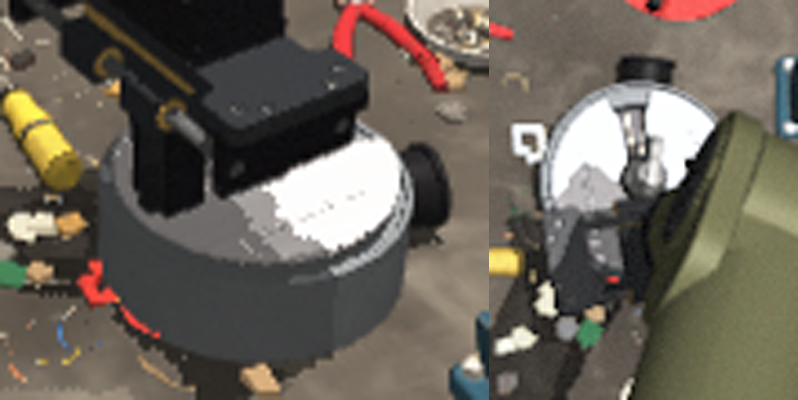

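The scene half shows the lid over the pot inside its outline, under the gripper. In the top half the stud is inside the slot, near (640,175), and the lid arc is visible from (545,180) to (720,105).

Run:
```python
from h import *
d=np.load("top3.npz");g=cv2.GaussianBlur(cv2.cvtColor(d["image"],cv2.COLOR_RGB2GRAY),(3,3),0)
c=np.array([.6068,-.1715]);P=[]
for a in np.radians(np.arange(-60,110,4)):
    rr=np.arange(.062,.079,.0005);px=np.array([proj(d,[c[0]+r*np.cos(a),c[1]+r*np.sin(a),.0635]) for r in rr],np.float32)
    v=cv2.remap(g,px[None,:,0],px[None,:,1],cv2.INTER_LINEAR)[0].astype(float);dv=v[5:]-v[:-5];k=dv.argmin()
    if dv[k]<-40: P.append([c[0]+rr[k+2]*np.cos(a),c[1]+rr[k+2]*np.sin(a)])
P=np.array(P);x=c
from scipy.optimize import least_squares
print(len(P),least_squares(lambda x:np.hypot(*(P-x).T)-.072,c,loss="soft_l1",f_scale=.001).x)
```

```text
5 [ 0.60671799 -0.16862489]
```

```bash
python3 -m handwheel '[{"x":0.0017,"y":0,"z":0.001,"wx":0,"wy":0,"wz":0},{"x":0.0017,"y":0,"z":0.003,"wx":0,"wy":0,"wz":0},{"x":0.0017,"y":0,"z":0.005,"wx":0,"wy":0,"wz":0},{"x":0.0017,"y":0,"z":0.007,"wx":0,"wy":0,"wz":0},{"x":0.0017,"y":0,"z":0.0085,"wx":0,"wy":0,"wz":0},{"x":0.0017,"y":0,"z":0.009,"wx":0,"wy":0,"wz":0},{"x":0.0017,"y":0,"z":0.009,"wx":0,"wy":0,"wz":0},{"x":0.0017,"y":0,"z":0.009,"wx":0,"wy":0,"wz":0}]'
```

```text
time: 6.68
position: [0.5489, -0.1812, 0.058]
tool_rot: [-0.256, 3.131, 0.0]
ft_force: [0.0, -0.2, -2.1]
grip_width: 0.131
grip_force: 54.9
```

```bash
python3 -m handwheel '[{"x":0,"y":0,"z":0.0005,"wx":0,"wy":0,"wz":0},{"x":0,"y":0,"z":0.001,"wx":0,"wy":0,"wz":0},{"x":0,"y":0,"z":0.001,"wx":0,"wy":0,"wz":0}]'
python3 -m handwheel '[{"x":0,"y":0,"z":0.0005,"wx":0,"wy":0,"wz":0},{"x":0,"y":0,"z":0.001,"wx":0,"wy":0,"wz":0},{"x":0,"y":0,"z":0.001,"wx":0,"wy":0,"wz":0}]'
```

```text
time: 6.93
position: [0.549, -0.1813, 0.0572]
tool_rot: [-0.256, 3.131, -0.0]
ft_force: [-0.3, -0.6, -1.8]
grip_width: 0.133
grip_force: 54.9
time: 7.18
position: [0.549, -0.1813, 0.0571]
tool_rot: [-0.256, 3.131, 0.001]
ft_force: [-2.7, 0.5, 4.4]
grip_width: 0.134
grip_force: 54.9
```

```bash
python3 -m handwheel '[{"x":0,"y":0,"z":-0.0007,"wx":0,"wy":0,"wz":0},{"x":0,"y":0,"z":-0.0007,"wx":0,"wy":0,"wz":0},{"x":0,"y":0,"z":-0.0007,"wx":0,"wy":0,"wz":0},{"x":0,"y":0,"z":-0.0007,"wx":0,"wy":0,"wz":0},{"x":0,"y":0,"z":-0.0007,"wx":0,"wy":0,"wz":0}]' 0.032 20
python3 -m handwheel '[{"x":0,"y":0,"z":-0.01,"wx":0,"wy":0,"wz":0},{"x":0,"y":0,"z":-0.03,"wx":0,"wy":0,"wz":0},{"x":0,"y":0,"z":-0.07,"wx":0,"wy":0,"wz":0},{"x":0.03,"y":0,"z":-0.11,"wx":0,"wy":0,"wz":0},{"x":0.06,"y":0,"z":-0.13,"wx":0,"wy":0,"wz":0},{"x":0.06,"y":0,"z":-0.13,"wx":0,"wy":0,"wz":0},{"x":0.06,"y":0,"z":-0.13,"wx":0,"wy":0,"wz":0}]'
python3 - <<'E'
from h import *
from bench import ctrl
s=ctrl.get_state();out=[]
for n in ("scene","top"):
    d=ctrl.get_image(n);np.savez(n+"4.npz",**d);out.append(d["image"])
p=cv2.resize(out[0][190:280,240:350],(489,400),interpolation=cv2.INTER_CUBIC) 
q=cv2.resize(out[1][140:250,260:345],(309,400),interpolation=cv2.INTER_CUBIC)
cv2.imwrite("pics/4.png",np.hstack([p,q])[:,:,::-1]);print(s["position"],s["tool_rot"],s["grip_width"],s["joint_positions"])
E
```

```text
time: 7.6
position: [0.5489, -0.1812, 0.0567]
tool_rot: [-0.256, 3.131, -0.0]
ft_force: [-0.1, -0.8, 0.1]
grip_width: 0.353
grip_force: 0.0
time: 8.18
position: [0.4898, -0.1923, 0.1898]
tool_rot: [-0.252, 3.126, 0.0]
ft_force: [0.2, -0.2, -0.2]
grip_width: 0.367
grip_force: 0.0
[ 0.48976465 -0.19227762  0.18975545] [-2.52254297e-01  3.12555286e+00  1.65620739e-04] 0.3674187217215904 [-0.19191112  0.06974278  0.5438497   1.82453589 -0.04066489  1.25229809
  2.09526524]
```

View pics/4.png

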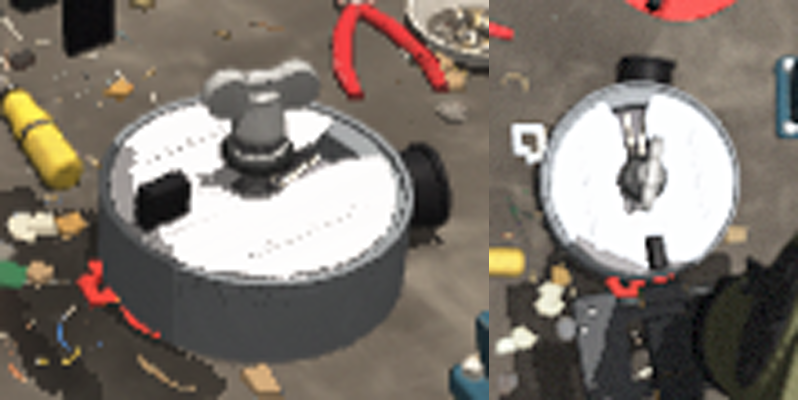

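The lid lies flat inside the rim with its slot round the stud. The wing now runs from about (646,203) to (657,138) in the top half, so the nut was turned a little counter-clockwise. I measure its yaw again.

Run:
```python
from h import *
from bench import ctrl
d=np.load("top4.npz")
a,b=[ray(d,p,.12) for p in((302.9,196.4),(306.2,177.7))];print(a,b,np.linalg.norm(b-a),np.degrees(np.arctan2(b[1]-a[1],b[0]-a[0])),(a+b)/2)
d=np.load("scene4.npz")
for y in (-40,-30,-20,-10,0,10):
    r=np.radians(y);print(y,[proj(d,[.605+k*.03*np.cos(r),-.171+k*.03*np.sin(r),.115]).round(1).tolist() for k in(1,-1)])
print("meas", 240+205*110/489,190+92*90/400, 240+322*110/489,190+78*90/400)
g=cv2.cvtColor(np.load("top4.npz")["image"],cv2.COLOR_RGB2GRAY)[174:200,296:312];print(g)
s=ctrl.get_state();Rm=R.from_rotvec(s["tool_rot"]).as_matrix();print(Rm.round(3).tolist(),Rm.T@(np.array([.605,-.171,.16])-s["position"]))
```

```text
[ 0.57895445 -0.16600779  0.12      ] [ 0.63018467 -0.17514345  0.12      ] 0.05203840803538084 -10.111012055470237 [ 0.60456956 -0.17057562  0.12      ]
-40 [[310.9, 209.7], [283.8, 205.3]]
-30 [[311.0, 208.3], [283.5, 206.6]]
-20 [[310.8, 207.0], [283.6, 208.0]]
-10 [[310.2, 205.6], [284.1, 209.3]]
0 [[309.2, 204.4], [285.0, 210.6]]
10 [[307.8, 203.2], [286.3, 211.9]]
meas 286.11451942740285 210.7 312.43353783231083 207.55
[[165 210 235 156 156 138 108 228 255 254 254 254 254 254 254 254]
 [196 161 191 179 154 140  92 224 255 255 255 254 254 254 254 254]
 [206 136 163 183 155 164 137 220 255 252 255 255 255 254 254 254]
 [227 135 173 201 147 218 226 190 246 185 220 238 252 255 254 254]
 [247 139 225 248 146 234 248  99 154 150 177 192 244 255 254 254]
 [251 112 181 213 101 210 240  30 116 194 205 204 246 255 254 254]
 [254 160 107 126  69 190 224  49 139 220 229 218 246 255 254 254]
 [255 240  88 112  87 196 238  90 144 230 230 219 245 255 254 254]
 [255 241  77  88  69 129 155  75 150 217 219 230 253 254 254 254]
 [255 235  64  59  54  54  43  65 148 200 197 240 255 254 254 254]
 
[... 482 characters left out ...]
 83  84  60 126 193 207 187 142  75 203 255 255 254]
 [ 86  42  43  72  83  67 145 227 229 195 122 102 236 255 254 254]
 [141  80  48  40  58  59 153 235 236 186 106 211 255 255 254 254]
 [238 103  90  60  37  57 153 226 223 202 224 255 255 254 254 254]
 [255 162 148 102  88  78 146 200 204 234 255 255 254 254 254 254]
 [253 183 163 110 134 149 148 175 191 246 255 254 254 254 254 254]
 [252 182 158 101 144 161 116 137 201 252 255 254 254 254 254 254]
 [255 240 152 185 252 252 242 221 246 255 254 254 254 254 254 254]
 [255 255 248 253 255 255 255 254 255 255 254 254 254 254 254 254]]
[[-0.987, -0.163, 0.001], [-0.163, 0.987, 0.001], [-0.001, 0.001, -1.0]] [-0.11659153  0.00041746  0.02686721]
```

```bash
python3 -m handwheel '[{"x":-0.03,"y":0,"z":0,"wx":0,"wy":0,"wz":7},{"x":-0.06,"y":0,"z":0,"wx":0,"wy":0,"wz":14},{"x":-0.09,"y":0,"z":0,"wx":0,"wy":0,"wz":19},{"x":-0.11,"y":0,"z":0,"wx":0,"wy":0,"wz":19},{"x":-0.1166,"y":0.0004,"z":0,"wx":0,"wy":0,"wz":19},{"x":-0.1166,"y":0.0004,"z":0.02,"wx":0,"wy":0,"wz":19},{"x":-0.1166,"y":0.0004,"z":0.045,"wx":0,"wy":0,"wz":19},{"x":-0.1166,"y":0.0004,"z":0.045,"wx":0,"wy":0,"wz":19},{"x":-0.1166,"y":0.0004,"z":0.045,"wx":0,"wy":0,"wz":19}]' 0.045 20
python3 - <<'E'
from h import *
from bench import ctrl
s=ctrl.get_state();Rm=R.from_rotvec(s["tool_rot"]).as_matrix();print(Rm.round(3).tolist(),Rm.T@(np.array([.605,-.171,.100])-s["position"]),s["joint_positions"])
E
```

```text
time: 9.03
position: [0.6028, -0.1711, 0.1394]
tool_rot: [-0.263, -3.125, -0.0]
ft_force: [0.3, 0.4, 0.6]
grip_width: 0.518
grip_force: 0.0
[[-0.986, 0.167, -0.005], [0.167, 0.986, 0.001], [0.006, -0.0, -1.0]] [-0.00231902  0.00050674  0.03938996] [-0.19572565  0.35482144  0.53404023  1.63065971 -0.18872025  1.21362903
  1.78096409]
```

```bash
python3 -m handwheel '[{"x":-0.002,"y":0.0005,"z":0.012,"wx":0,"wy":0,"wz":0},{"x":-0.002,"y":0.0005,"z":0.025,"wx":0,"wy":0,"wz":0},{"x":-0.002,"y":0.0005,"z":0.034,"wx":0,"wy":0,"wz":0},{"x":-0.002,"y":0.0005,"z":0.039,"wx":0,"wy":0,"wz":0},{"x":-0.002,"y":0.0005,"z":0.039,"wx":0,"wy":0,"wz":0},{"x":-0.002,"y":0.0005,"z":0.039,"wx":0,"wy":0,"wz":0}]'
python3 -m handwheel '[{"x":0,"y":0,"z":0,"wx":0,"wy":0,"wz":0},{"x":0,"y":0,"z":0,"wx":0,"wy":0,"wz":0},{"x":0,"y":0,"z":0,"wx":0,"wy":0,"wz":0},{"x":0,"y":0,"z":0,"wx":0,"wy":0,"wz":0},{"x":0,"y":0,"z":0,"wx":0,"wy":0,"wz":0},{"x":0,"y":0,"z":0,"wx":0,"wy":0,"wz":0},{"x":0,"y":0,"z":0,"wx":0,"wy":0,"wz":0},{"x":0,"y":0,"z":0,"wx":0,"wy":0,"wz":0}]' 0 20
```

```text
time: 9.53
position: [0.6065, -0.1715, 0.1026]
tool_rot: [-0.264, -3.13, -0.0]
ft_force: [0.0, 0.4, 0.6]
grip_width: 0.515
grip_force: 0.0
time: 10.2
position: [0.607, -0.171, 0.1032]
tool_rot: [0.263, 3.13, 0.001]
ft_force: [-0.5, 1.6, 3.1]
grip_width: 0.205
grip_force: 28.5
```

```bash
python3 -m handwheel '[{"x":0,"y":0,"z":0,"wx":0,"wy":0,"wz":0},{"x":0,"y":0,"z":0,"wx":0,"wy":0,"wz":0},{"x":0,"y":0,"z":0,"wx":0,"wy":0,"wz":0},{"x":0,"y":0,"z":0,"wx":0,"wy":0,"wz":0}]'
python3 - <<'E'
from h import *
from bench import ctrl
import pickle
s=ctrl.get_state();out=[]
for n in ("scene","wrist"):
    d=ctrl.get_image(n);pickle.dump((s,d),open(n+"5.pkl","wb"));out.append(d["image"])
p=cv2.resize(out[0][170:270,240:340],(400,400),interpolation=cv2.INTER_CUBIC) 
q=cv2.resize(out[1][120:280,176:336],(400,400),interpolation=cv2.INTER_CUBIC)
cv2.imwrite("pics/5.png",np.hstack([p,q])[:,:,::-1]);print(s["position"],s["tool_rot"],s["grip_width"],s["torque"],s["ft_force"])
E
```

```text
time: 10.53
position: [0.607, -0.1711, 0.1031]
tool_rot: [0.263, 3.13, 0.001]
ft_force: [0.6, 3.2, 5.1]
grip_width: 0.206
grip_force: 28.6
[ 0.60699073 -0.17111314  0.10311193] [2.63494075e-01 3.12996646e+00 9.10935984e-04] 0.20617172916026905 [0.58402234 0.10581795 0.01001967] [0.60613534 3.19132552 5.1302741 ]
```

View pics/5.png

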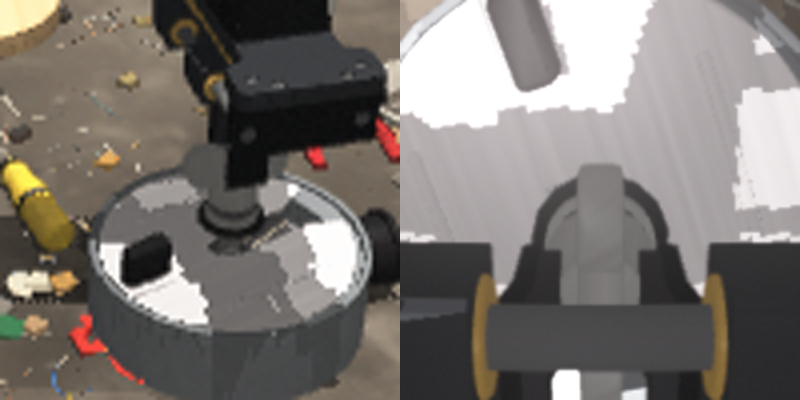

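The scene half shows the gripper over the nut, its hub and foot at (230,215). In the wrist half the wing is aligned with the fingers at (600,240), with gaps on both sides, so the fingertips are pinching the hub. I open, rise a few mm and grip again.

```bash
python3 -m handwheel '[{"x":0,"y":0,"z":0,"wx":0,"wy":0,"wz":0},{"x":0,"y":0,"z":0,"wx":0,"wy":0,"wz":0},{"x":0,"y":0,"z":-0.006,"wx":0,"wy":0,"wz":0},{"x":0,"y":0,"z":-0.006,"wx":0,"wy":0,"wz":0},{"x":0,"y":0,"z":-0.006,"wx":0,"wy":0,"wz":0}]' 0.03 20
python3 -m handwheel '[{"x":0,"y":0,"z":0,"wx":0,"wy":0,"wz":0},{"x":0,"y":0,"z":0,"wx":0,"wy":0,"wz":0},{"x":0,"y":0,"z":0,"wx":0,"wy":0,"wz":0},{"x":0,"y":0,"z":0,"wx":0,"wy":0,"wz":0},{"x":0,"y":0,"z":0,"wx":0,"wy":0,"wz":0},{"x":0,"y":0,"z":0,"wx":0,"wy":0,"wz":0},{"x":0,"y":0,"z":0,"wx":0,"wy":0,"wz":0},{"x":0,"y":0,"z":0,"wx":0,"wy":0,"wz":0}]' 0 20
```

```text
time: 11.05
position: [0.6066, -0.1722, 0.1089]
tool_rot: [0.265, 3.13, -0.001]
ft_force: [0.5, 0.6, -0.3]
grip_width: 0.339
grip_force: 0.0
time: 11.72
position: [0.6071, -0.1713, 0.1101]
tool_rot: [0.264, 3.129, 0.001]
ft_force: [-1.0, 1.9, 6.5]
grip_width: 0.112
grip_force: 23.2
```

```bash
python3 -m handwheel '[{"x":0.001,"y":0,"z":0,"wx":0,"wy":0,"wz":5},{"x":0.001,"y":0,"z":0,"wx":0,"wy":0,"wz":11},{"x":0.001,"y":0,"z":0,"wx":0,"wy":0,"wz":17},{"x":0.001,"y":0,"z":0,"wx":0,"wy":0,"wz":23},{"x":0.001,"y":0,"z":0.0005,"wx":0,"wy":0,"wz":29},{"x":0.001,"y":0,"z":0.001,"wx":0,"wy":0,"wz":35},{"x":0.001,"y":0,"z":0.0014,"wx":0,"wy":0,"wz":40},{"x":0.001,"y":0,"z":0.0014,"wx":0,"wy":0,"wz":40}]'
python3 - <<'E'
from h import *
from bench import ctrl
s=ctrl.get_state();Rm=R.from_rotvec(s["tool_rot"]).as_matrix();print(s["torque"],Rm.T@s["ft_force"],s["joint_positions"],np.degrees(np.arctan2(Rm[1,1],Rm[0,1])))
E
```

```text
time: 12.38
position: [0.6064, -0.1717, 0.1075]
tool_rot: [1.321, 2.848, -0.001]
ft_force: [1.9, -1.2, -0.2]
grip_width: 0.115
grip_force: 22.7
[-0.25029452 -0.4238903  -0.04371235] [-2.15997021  0.67940443  0.23783221] [-0.28391912  0.4087937   0.65155697  1.66358978 -0.26560252  1.1577597
  1.13748516] 40.248684767593645
```

```bash
python3 -m handwheel '[{"x":0,"y":0,"z":0.0005,"wx":0,"wy":0,"wz":7},{"x":0,"y":0,"z":0.001,"wx":0,"wy":0,"wz":14},{"x":0,"y":0,"z":0.0015,"wx":0,"wy":0,"wz":21},{"x":0,"y":0,"z":0.002,"wx":0,"wy":0,"wz":28},{"x":0,"y":0,"z":0.0024,"wx":0,"wy":0,"wz":35},{"x":0,"y":0,"z":0.0029,"wx":0,"wy":0,"wz":42},{"x":0,"y":0,"z":0.0034,"wx":0,"wy":0,"wz":49},{"x":0,"y":0,"z":0.0039,"wx":0,"wy":0,"wz":56},{"x":0,"y":0,"z":0.0044,"wx":0,"wy":0,"wz":63},{"x":0,"y":0,"z":0.0049,"wx":0,"wy":0,"wz":70}]'
python3 - <<'E'
from h import *
from bench import ctrl
s=ctrl.get_state();Rm=R.from_rotvec(s["tool_rot"]).as_matrix();print(s["torque"],Rm.T@s["ft_force"],s["joint_positions"],np.degrees(np.arctan2(Rm[1,1],Rm[0,1])))
E
```

```text
time: 13.22
position: [0.6054, -0.1717, 0.1026]
tool_rot: [-2.718, -1.575, 0.001]
ft_force: [-0.5, -0.8, 0.7]
grip_width: 0.115
grip_force: 22.8
[-0.21552084  0.35811451  0.04280631] [-0.8988803  -0.03339177 -0.66703814] [-0.45234724  0.48340008  0.88999047  1.6741975  -0.40104746  1.17875989
  0.0177525 ] -29.824030099677792
```

```bash
python3 -m handwheel '[{"x":0,"y":0,"z":0.0005,"wx":0,"wy":0,"wz":7},{"x":0,"y":0,"z":0.001,"wx":0,"wy":0,"wz":14},{"x":0,"y":0,"z":0.0015,"wx":0,"wy":0,"wz":21},{"x":0,"y":0,"z":0.002,"wx":0,"wy":0,"wz":28},{"x":0,"y":0,"z":0.0024,"wx":0,"wy":0,"wz":35},{"x":0,"y":0,"z":0.0029,"wx":0,"wy":0,"wz":42},{"x":0,"y":0,"z":0.0034,"wx":0,"wy":0,"wz":49},{"x":0,"y":0,"z":0.0039,"wx":0,"wy":0,"wz":56},{"x":0,"y":0,"z":0.0044,"wx":0,"wy":0,"wz":63}]'
python3 - <<'E'
from h import *
from bench import ctrl
s=ctrl.get_state();Rm=R.from_rotvec(s["tool_rot"]).as_matrix();print(s["torque"],Rm.T@s["ft_force"],s["joint_positions"],np.degrees(np.arctan2(Rm[1,1],Rm[0,1])))
E
```

```text
time: 13.97
position: [0.6052, -0.1709, 0.0992]
tool_rot: [-3.139, 0.076, 0.002]
ft_force: [-4.6, 2.7, 9.5]
grip_width: 0.118
grip_force: 20.1
[0.4636749  1.13231922 0.18826306] [-4.70272875 -2.50778403 -9.48075666] [-0.58954938  0.60247164  1.11982415  1.68112708 -0.5730952   1.22999566
 -0.9558836 ] -92.78126902134724
```

Run:
```python
from h import *
from bench import ctrl
out=[]
for n in ("scene","wrist"):
    d=ctrl.get_image(n);out.append(d["image"])
p=cv2.resize(out[0][170:270,240:340],(400,400),interpolation=cv2.INTER_CUBIC) 
q=cv2.resize(out[1][100:300,156:356],(400,400),interpolation=cv2.INTER_CUBIC)
cv2.imwrite("pics/6.png",np.hstack([p,q])[:,:,::-1]);s=ctrl.get_state();print(s["position"],s["torque"],s["ft_force"])
```

```text
[ 0.60526273 -0.17088236  0.0990233 ] [0.44103916 0.90575798 0.03135639] [-3.27640682  2.62709574  7.81487777]
```

View pics/6.png

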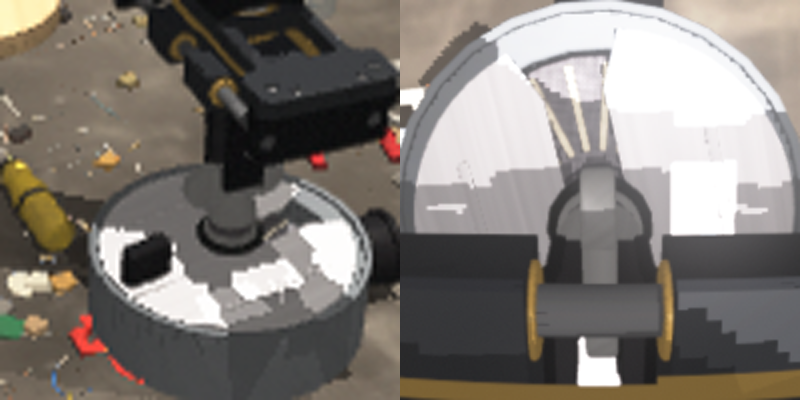

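The scene half shows the nut much lower, with its foot at (228,240) just above the lid. The wrist half shows the wing gripped straight at (600,250). I release, rise, turn back half a turn and grip again.

```bash
python3 -m handwheel '[{"x":0,"y":0,"z":0,"wx":0,"wy":0,"wz":0},{"x":0,"y":0,"z":0,"wx":0,"wy":0,"wz":0},{"x":0,"y":0,"z":0,"wx":0,"wy":0,"wz":0},{"x":0,"y":0,"z":0,"wx":0,"wy":0,"wz":0},{"x":0,"y":0,"z":-0.02,"wx":0,"wy":0,"wz":0},{"x":0,"y":0,"z":-0.045,"wx":0,"wy":0,"wz":0},{"x":0,"y":0,"z":-0.045,"wx":0,"wy":0,"wz":0}]' 0.035 20
python3 -m handwheel '[{"x":0,"y":0,"z":0,"wx":0,"wy":0,"wz":-70},{"x":0,"y":0,"z":0,"wx":0,"wy":0,"wz":-70},{"x":0,"y":0,"z":0,"wx":0,"wy":0,"wz":-70},{"x":0,"y":0,"z":0,"wx":0,"wy":0,"wz":-70},{"x":0,"y":0,"z":0,"wx":0,"wy":0,"wz":-70},{"x":0,"y":0,"z":0,"wx":0,"wy":0,"wz":-70},{"x":0,"y":0,"z":0,"wx":0,"wy":0,"wz":-70},{"x":0,"y":0,"z":0,"wx":0,"wy":0,"wz":-70},{"x":0,"y":0,"z":0,"wx":0,"wy":0,"wz":-70},{"x":0,"y":0,"z":0,"wx":0,"wy":0,"wz":-70}]'
python3 -m handwheel '[{"x":0,"y":0,"z":0,"wx":0,"wy":0,"wz":-60},{"x":0,"y":0,"z":0,"wx":0,"wy":0,"wz":-60},{"x":0,"y":0,"z":0,"wx":0,"wy":0,"wz":-60},{"x":0,"y":0,"z":0,"wx":0,"wy":0,"wz":-60},{"x":0,"y":0,"z":0,"wx":0,"wy":0,"wz":-60},{"x":0,"y":0,"z":0,"wx":0,"wy":0,"wz":-60},{"x":0,"y":0,"z":0,"wx":0,"wy":0,"wz":-60},{"x":0,"y":0,"z":0,"wx":0,"wy":0,"wz":-60},{"x":0,"y":0,"z":0,"wx":0,"wy":0,"wz":-60},{"x":0,"y":0,"z":0,"wx":0,"wy":0,"wz":-60}]'
python3 -m handwheel '[{"x":0,"y":0,"z":0,"wx":0,"wy":0,"wz":-50},{"x":0,"y":0,"z":0,"wx":0,"wy":0,"wz":-50},{"x":0,"y":0,"z":0,"wx":0,"wy":0,"wz":-50},{"x":0,"y":0,"z":0,"wx":0,"wy":0,"wz":-50},{"x":0,"y":0,"z":0,"wx":0,"wy":0,"wz":-50},{"x":0,"y":0,"z":0,"wx":0,"wy":0,"wz":-50},{"x":0,"y":0,"z":0,"wx":0,"wy":0,"wz":-50},{"x":0,"y":0,"z":0,"wx":0,"wy":0,"wz":-50},{"x":0,"y":0,"z":0,"wx":0,"wy":0,"wz":-50}]'
python3 - <<'E'
from h import *
from bench import ctrl
s=ctrl.get_state();Rm=R.from_rotvec(s["tool_rot"]).as_matrix();print(s["joint_positions"],np.degrees(np.arctan2(Rm[1,1],Rm[0,1])),Rm[:,2],Rm.T@(np.array([.6055,-.1713,.1])-s["position"]))
d=ctrl.get_image("top");np.savez("top7.npz",**d)
E
```

```text
time: 14.65
position: [0.6077, -0.1728, 0.1472]
tool_rot: [3.139, -0.072, 0.009]
ft_force: [1.5, -0.4, 0.4]
grip_width: 0.397
grip_force: 0.0
time: 15.48
position: [0.6055, -0.1713, 0.1426]
tool_rot: [-2.608, -1.751, 0.0]
ft_force: [-0.6, -0.7, 0.5]
grip_width: 0.402
grip_force: 0.0
time: 16.32
position: [0.6054, -0.1714, 0.1427]
tool_rot: [-1.391, -2.816, -0.001]
ft_force: [-0.2, -0.3, 0.5]
grip_width: 0.403
grip_force: 0.0
time: 17.07
position: [0.6055, -0.1714, 0.1428]
tool_rot: [-0.079, -3.14, -0.0]
ft_force: [-0.3, 0.1, -0.0]
grip_width: 0.401
grip_force: 0.0
[-0.19563852  0.35358899  0.53442622  1.62497872 -0.18951     1.21530805
  1.89821426] 87.10459948776011 [-2.23186038e-04  3.16745366e-04 -9.99999925e-01] [2.90231299e-05 8.98167944e-05 4.28030684e-02]
```

```bash
python3 -m handwheel '[{"x":0,"y":0,"z":0.015,"wx":0,"wy":0,"wz":0},{"x":0,"y":0,"z":0.03,"wx":0,"wy":0,"wz":0},{"x":0,"y":0,"z":0.04,"wx":0,"wy":0,"wz":0},{"x":0,"y":0,"z":0.042,"wx":0,"wy":0,"wz":0},{"x":0,"y":0,"z":0.042,"wx":0,"wy":0,"wz":0}]'
python3 -m handwheel '[{"x":0,"y":0,"z":0,"wx":0,"wy":0,"wz":0},{"x":0,"y":0,"z":0,"wx":0,"wy":0,"wz":0},{"x":0,"y":0,"z":0,"wx":0,"wy":0,"wz":0},{"x":0,"y":0,"z":0,"wx":0,"wy":0,"wz":0},{"x":0,"y":0,"z":0,"wx":0,"wy":0,"wz":0},{"x":0,"y":0,"z":0,"wx":0,"wy":0,"wz":0},{"x":0,"y":0,"z":0,"wx":0,"wy":0,"wz":0},{"x":0,"y":0,"z":0,"wx":0,"wy":0,"wz":0}]' 0 25
python3 -c "
from bench import ctrl
s=ctrl.get_state();print(s['torque'])"
```

```text
time: 17.53
position: [0.6051, -0.1711, 0.1002]
tool_rot: [-0.074, -3.139, -0.0]
ft_force: [0.0, -0.3, 0.2]
grip_width: 0.404
grip_force: 0.0
time: 18.2
position: [0.6061, -0.171, 0.1018]
tool_rot: [0.072, 3.14, 0.001]
ft_force: [-0.7, 2.1, 5.0]
grip_width: 0.104
grip_force: 29.5
[0.36777087 0.27945275 0.01541047]
```

```bash
python3 -m handwheel '[{"x":0,"y":0,"z":0,"wx":0,"wy":0,"wz":6},{"x":0,"y":0,"z":0,"wx":0,"wy":0,"wz":12},{"x":0,"y":0,"z":0,"wx":0,"wy":0,"wz":18},{"x":0,"y":0,"z":0.0005,"wx":0,"wy":0,"wz":24},{"x":0,"y":0,"z":0.001,"wx":0,"wy":0,"wz":30},{"x":0,"y":0,"z":0.0015,"wx":0,"wy":0,"wz":36},{"x":0,"y":0,"z":0.002,"wx":0,"wy":0,"wz":42},{"x":0,"y":0,"z":0.0024,"wx":0,"wy":0,"wz":48},{"x":0,"y":0,"z":0.0028,"wx":0,"wy":0,"wz":54},{"x":0,"y":0,"z":0.0031,"wx":0,"wy":0,"wz":58}]'
python3 - <<'E'
from h import *
from bench import ctrl
s=ctrl.get_state();Rm=R.from_rotvec(s["tool_rot"]).as_matrix();print(s["torque"],np.degrees(np.arctan2(Rm[1,1],Rm[0,1])))
E
python3 -m handwheel '[{"x":0,"y":0,"z":0.0003,"wx":0,"wy":0,"wz":4},{"x":0,"y":0,"z":0.0006,"wx":0,"wy":0,"wz":8},{"x":0,"y":0,"z":0.0008,"wx":0,"wy":0,"wz":12},{"x":0,"y":0,"z":0.0008,"wx":0,"wy":0,"wz":12}]'
python3 - <<'E'
from h import *
from bench import ctrl
s=ctrl.get_state();Rm=R.from_rotvec(s["tool_rot"]).as_matrix();print(s["torque"],np.degrees(np.arctan2(Rm[1,1],Rm[0,1])))
E
```

```text
time: 19.03
position: [0.6061, -0.1712, 0.0991]
tool_rot: [1.591, 2.708, 0.001]
ft_force: [-2.5, 1.6, 7.5]
grip_width: 0.113
grip_force: 25.0
[0.15429805 0.47084505 0.19892333] 29.121355382859107
time: 19.37
position: [0.6061, -0.1714, 0.0987]
tool_rot: [1.863, 2.528, 0.001]
ft_force: [-3.5, 0.5, 9.8]
grip_width: 0.116
grip_force: 25.0
[0.32627775 0.71692762 0.21220076] 17.223116973955218
```

```bash
python3 -m handwheel '[{"x":0,"y":0,"z":0,"wx":0,"wy":0,"wz":4},{"x":0,"y":0,"z":0,"wx":0,"wy":0,"wz":8},{"x":0,"y":0,"z":0,"wx":0,"wy":0,"wz":12},{"x":0,"y":0,"z":0,"wx":0,"wy":0,"wz":16},{"x":0,"y":0,"z":0,"wx":0,"wy":0,"wz":16}]'
python3 - <<'E'
from h import *
from bench import ctrl
s=ctrl.get_state();Rm=R.from_rotvec(s["tool_rot"]).as_matrix();print(s["torque"],np.degrees(np.arctan2(Rm[1,1],Rm[0,1])))
E
```

```text
time: 19.78
position: [0.606, -0.1715, 0.0983]
tool_rot: [2.197, 2.245, 0.001]
ft_force: [-2.4, 1.1, 8.6]
grip_width: 0.114
grip_force: 25.0
[0.2446611  0.58072441 0.18041936] 1.2226681448204204
```

```bash
python3 -m handwheel '[{"x":0,"y":0,"z":0,"wx":0,"wy":0,"wz":0},{"x":0,"y":0,"z":0,"wx":0,"wy":0,"wz":0},{"x":0,"y":0,"z":0,"wx":0,"wy":0,"wz":0},{"x":0,"y":0,"z":0,"wx":0,"wy":0,"wz":0},{"x":0,"y":0,"z":-0.02,"wx":0,"wy":0,"wz":0},{"x":0,"y":0,"z":-0.055,"wx":0,"wy":0,"wz":0},{"x":0,"y":0,"z":-0.09,"wx":0,"wy":0,"wz":0},{"x":0,"y":0,"z":-0.1,"wx":0,"wy":0,"wz":0}]' 0.035 20
python3 -m handwheel '[{"x":0,"y":-0.04,"z":0,"wx":0,"wy":0,"wz":0},{"x":0,"y":-0.08,"z":0,"wx":0,"wy":0,"wz":0},{"x":0,"y":-0.11,"z":0,"wx":0,"wy":0,"wz":0},{"x":0,"y":-0.13,"z":0,"wx":0,"wy":0,"wz":0},{"x":0,"y":-0.13,"z":0,"wx":0,"wy":0,"wz":0}]'
python3 - <<'E'
from h import *
from bench import ctrl
out=[]
for n in ("scene","top"):
    d=ctrl.get_image(n);out.append(d["image"])
p=cv2.resize(out[0][180:270,240:350],(489,400),interpolation=cv2.INTER_CUBIC) 
q=cv2.resize(out[1][140:250,260:345],(309,400),interpolation=cv2.INTER_CUBIC)
cv2.imwrite("pics/8.png",np.hstack([p,q])[:,:,::-1])
E
```

```text
time: 20.45
position: [0.6078, -0.1728, 0.2023]
tool_rot: [2.191, 2.243, 0.006]
ft_force: [1.3, -1.2, -0.3]
grip_width: 0.395
grip_force: 0.0
time: 20.87
position: [0.4718, -0.1751, 0.1965]
tool_rot: [-2.195, -2.242, -0.003]
ft_force: [0.2, -1.0, -0.2]
grip_width: 0.4
grip_force: 0.0
```

View pics/8.png

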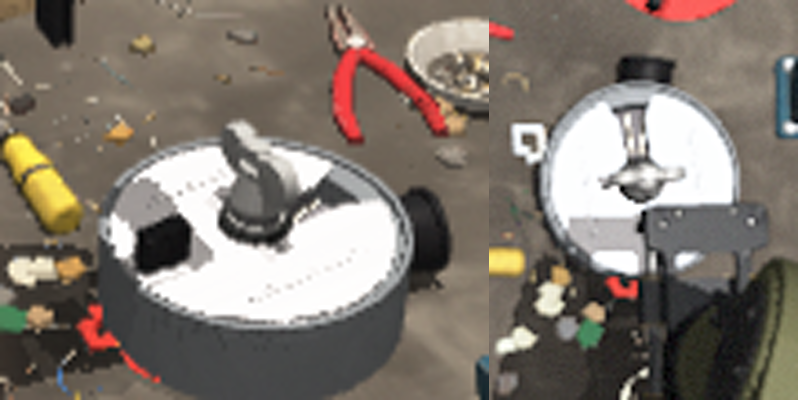

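The wing now lies along y, as expected after about 259° of turning. The foot sits on the lid at (255,232), and the lid is flat inside the rim.

```bash
python3 -c "
from bench import ctrl
print(ctrl.close_job())"
```

```text
the job is handed in; nothing more can be done
None
```

I handed the job in at about 21 s: the lid is flat inside the pot's rim with its slot round the stud, and the wing nut was turned about 259° (4.5 rad) clockwise, past the snug point and short of its stop. While I was placing the lid the nut was knocked back about 27°. The screwdriver, tape and pliers were not touched.

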